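# Hold the collar on the shaft flat for its set screw

## Task

The revolving sample stand on the tasting table is being put together. First, before bringing anything to it, turn its upright shaft until the flat near the top squarely faces the hex-key guide on the base; then fetch the steel collar with the set screw (not the plain spacer ring) and slide it onto the shaft with the screw over the flat, pointing straight at the key. Finish while still holding the collar there, level, the screw at the height of the key so that a colleague could tighten it, not let go and not resting on the shaft's shoulder; leave the other things where they stand.

Things in the scene. Friction and masses are not known exactly. Their poses are not given: they have to be found in the camera images.
- stand: fixed stand: round grey base 150 mm across, 18 mm high, bearing hub 52 mm across (top at 34 mm) in the middle. Origin: on the shaft axis at worktop height; z up. Its -x axis points from the shaft to the hex-key guide: slim post 80 mm from the axis with an eye on top (top at 107 mm); the shaft stands in the middle, top 128 mm above the worktop
- shaft (a joint): shaft angle about the stand's z, rad, positive counter-clockwise from above; 0 = flat faces the guide; the flat's normal is the stand's -x turned by this angle. Turns 6 rad either way, stays where left (0.05 N m). 20 mm round up to a shoulder at 75 mm; from there to the top (128 mm) one flat 6 mm off the axis: 16 mm thick across it, 20 mm otherwise; last 4 mm bevelled to radius 7.5 mm
- collar: loose steel collar, 36 mm outside, 32 mm high, through bore 23 mm, 0.14 kg, upright on the worktop. Origin: centre of underside; z up along the bore. Set screw on its -x side at 16 mm height; its 5 mm thick tip reaches in to 7.8 mm from the axis, so it passes the flat freely within 20 degrees, binds beyond 30; let go there it slides to the shoulder (origin at 61 mm)
- screw (a point): outer end of the collar's set screw head (9 mm across), 24.2 mm from the collar's axis on its -x side, 16 mm above its underside; axes as the collar's
- spacer: loose plain steel spacer ring without a screw, 36 mm outside, 23 mm bore, 18 mm high; a bystander. It and the collar stand on either side of the stand, either way round. Origin: centre of its underside
- lid: white porcelain cup lid with a knob, 66 mm across, 31 mm high, lying loose in front; a bystander. Origin: centre of its underside
- mug: loose white mug, 82 mm across, 118 mm over the handle, 100 mm high; a bystander. Origin: centre of its underside
- tin: loose kraft-brown closed tin, 62 x 97 x 118 mm high; a bystander. Origin: centre of its underside
- key (a point): tip of the hex key that lies level in the guide's eye, along the stand's x axis, pointing at the shaft: 62 mm from the shaft axis, 98 mm above the worktop; the key is 4.4 mm thick and its bent end hangs 120 mm from the axis
There are look-alikes about, which are no part of the job. What is shaped like the collar but blue is not meant.

How it is judged:
By the outcome, as a careful person would: the job done as asked, in the order asked, and still so for the second after the job is handed in, while the arm keeps its last pose, push and grip.
It also fails if it takes over 72 s, if anything falls off the work surface, if the arm or the gripper's body presses on something with over 40 N, if the wrist force passes 120 N, or if a joint passes its speed limit or range.

## Robot

A 6-joint arm with a two-finger parallel gripper is mounted at the origin on a cart in front of the work surface, level with it; the furniture and walls round the work are solid. World frame = base frame: x ahead of the robot, y to its left, z up, the work surface at z = 0. Lengths are in m, angles in degrees, forces in N, time in s.
With the tool pointing down it reaches from about 0.25 to 0.775 m from the base axis. Payload 4 kg.
Tool frame: the origin (TCP) lies midway between the tips of the shut fingers; the grasp point (between the pads) lies grip_point_offset behind it (grip_point_offset is the distance from the TCP to the grasp point, in m); z points along the fingers, y is the line along which they close (so a half turn about z gives the same grasp; the last joint's range is limited). The gripper opens to 85 mm and grips with 20 to 120 N. Pads are 22 mm wide; open, the fingers measure 114 mm over their backs; the gripper's body (76 mm by 85 mm) begins 54 mm behind the grasp point. The pads swing forward as they close: fully open they stand 13 mm farther back than shut.
Start: joints at [-79.819, 4.996, 78.535, -0, 96.463, -5.907], TCP at [0.152, -0.528, 0.231] pointing down, gripper open.
Joint ranges: [-177.83, 177.83], [-43.37, 116.18], [15.69, 146.23], [-61.86, 241.86], [9.47, 152.12], [-147.06, 147.06]. Speed limits (degrees/s): [159.86, 159.86, 180, 180, 180, 180].

## Interface

Orientations are given as a 3x3 rotation matrix whose columns are the frame's x, y, z axes.
In Python, from rig import * gives the robot as it stands. The module is installed in compiled form; this text tells all that it offers.
- The arm moves only by the tool carry_out, never from a script. Its argument "steps" is a list of rows, each an object with "linear": the shift along the tool's x, y, z in mm, a list of three; "dr": the turn, a rotation vector about the tool's x, y, z in degrees, a list of three; "hand": the opening in per cent of the stroke, from 0 (shut) to 100 (fully open). In form: [{"linear": [x, y, z], "dr": [ax, ay, az], "hand": hand}, ...]. A call has 1 to 5 rows; each row shifts and turns the commanded pose from where the row before left it, along the tool's axes as they then stand; what a row does not reach is not made up. A row lasts 1/8 s, in which the tool goes at most 62.5 mm and 10.7 degrees, less where a joint would pass 70% of its speed; a pose out of reach is approached as far as the arm can. A call with a gripper value outside its range is refused whole. The fingers move at their own pace and stop on an object; "force" is the grip in N (left out, the last holds). Time passes only in rows, so rows that do not move let the fingers close. It gives the time, the measured TCP pose, the force, the opening and the grip force at its end, in the units of the state.
- get_obs(): the state, without advancing time (a new reading comes with each control period).
- snapshot(name): name is "side" or "top" or "wrist"; returns the picture (400x640x3 uint8, red, green, blue); there is no depth.
- camera_model(name): a dict with "vertical_fov" (degrees; the focal length in pixels is half the picture's height over the tangent of half this angle, whatever the lens; pixels are square), "cx", "cy" (the principal point, pixels), "dist_coeffs" ([k1, k2, p1, p2, k3] as OpenCV has them; the pictures are not rectified), "world_to_cam" (4x4, takes a point from world to camera coordinates). Camera axes: x right, y down, z forward; pixel columns grow to the right and rows downward; lengths in m; the calibration is good to about 2 mm. A picture is of the moment at which its call begins: read the wrist's pose just before it. camera_model takes no time and is no camera call; for the wrist camera it gives the pose at the moment of the call.
- job_done(): hands the job in; it is judged then, once.
The state is a dict: "time_s": time; "joint_positions": joint angles; "joint_vel": joint speeds; "joint_efforts": joint torques, N m; "ee_pos": TCP position; "ee_rot": TCP orientation; "wrist_force": force on the tool from outside, world axes, zero at the start; "ft_torque": the same for the moment, N m; "width": finger opening in m; "grasp_force": force on a finger pad.
Only numpy, scipy, OpenCV 4.12 (cv2) and the standard library are available. Lean on these libraries where they do the work, as an engineer would, in place of code of your own. Each camera call takes 0.05 s, during which the arm holds its last target. There are 200 camera calls.

## Working session

There is one attempt and no reset: what is moved stays moved. The work goes in short steps, Python scripts to look and compute and a tool call to move; the robot and the scene stay as the last step left them, time stands still between calls to the robot, and variables do not carry over. Pictures are saved under pics/ and viewed, at most 10 in all, crops included, and the job is handed in when it is done.

Besides the shell and the picture viewer there is one more tool, called after "Request:" as name(argument=value, ...) on one line, values as JSON. carry_out: Moves the arm, as the interface text tells. Its arguments: {"type":"object","properties":{"steps":{"type":"array","items":{"type":"object","properties":{"linear":{"type":"array","items":{"type":"number"}},"dr":{"type":"array","items":{"type":"number"}},"hand":{"type":"number"}}}},"force":{"type":"number"}},"required":["steps"]}

```bash
mkdir -p pics; python3 - <<'E'
from rig import *
import cv2, numpy as np
np.set_printoptions(precision=4,suppress=True)
o=get_obs(); print(o)
for n in ("side","top"):
    im=snapshot(n); cv2.imwrite(f"pics/{n}0.png",im[:,:,::-1]); print(n,camera_model(n))
print(camera_model("wrist"))
try: print(grip_point_offset)
except Exception as e: print(e)
E
```

```text
{'time_s': 0.0, 'joint_positions': array([-79.8193,   5.0405,  78.6271,  -0.0001,  96.4617,  -5.9071]), 'joint_vel': array([ 0.0033,  0.0732, -0.045 , -0.0143,  0.0288, -0.0794]), 'joint_efforts': array([ -0.0013, -35.1868, -31.3278,  -0.0003,   0.0108,   0.    ]), 'ee_pos': array([ 0.1523, -0.528 ,  0.2301]), 'ee_rot': array([[ 0.9608,  0.2771, -0.0004],
       [ 0.2771, -0.9608,  0.0022],
       [ 0.0002, -0.0022, -1.    ]]), 'wrist_force': array([ 0.0596, -0.7941,  0.3806]), 'ft_torque': array([-0.0445,  0.0456,  0.0174]), 'grasp_force': 0.0, 'width': 0.085733458694947}
side {'vertical_fov': 45.803754124447835, 'cx': 317.1186017584897, 'cy': 197.59014996364826, 'dist_coeffs': array([-0.0212,  0.    ,  0.    ,  0.    ,  0.    ]), 'world_to_cam': array([[-0.9928, -0.1194,  0.0091,  0.5643],
       [-0.0845,  0.6451, -0.7594,  0.1133],
       [ 0.0848, -0.7547, -0.6506,  1.2737],
       [ 0.    ,  0.    ,  0.    ,  1.    ]])}
top {'vertical_fov': 53.988327356309654, 'cx': 321.47390583631125, 'cy': 202.37469733995474, 'dist_coeffs': array([0.0257, 0.    , 0.    , 0.    , 0.    ]), 'world_to_cam': array([[ 0.0072, -0.9993,  0.0366, -0.0007],
       [-0.9908, -0.0121, -0.1347,  0.5747],
       [ 0.1351, -0.0353, -0.9902,  0.9764],
       [ 0.    ,  0.    ,  0.    ,  1.    ]])}
{'vertical_fov': 66.70694452883673, 'cx': 319.27905777414855, 'cy': 202.95150651406522, 'dist_coeffs': array([-0.0595,  0.    ,  0.    ,  0.    ,  0.    ]), 'world_to_cam': array([[ 0.2781, -0.9605, -0.0017, -0.5487],
       [-0.9227, -0.2677,  0.2774, -0.0363],
       [-0.2669, -0.0756, -0.9608,  0.379 ],
       [ 0.    ,  0.    ,  0.    ,  1.    ]])}
0.0187
```

View pics/side0.png

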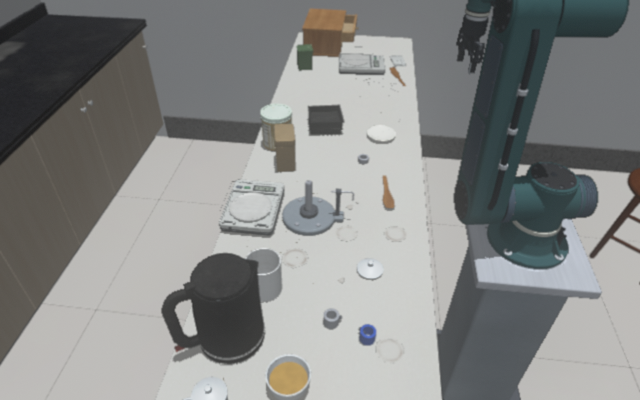

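View pics/top0.png

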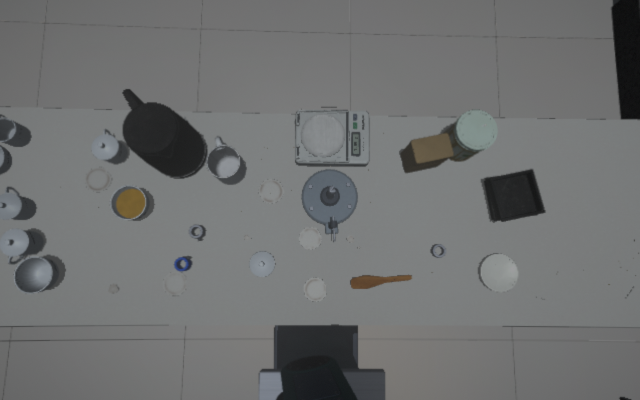

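The side picture shows the stand at (309,210), with the guide at (338,205). The top picture shows them at (330,196) and (332,228).

Candidates for the collar:
- A grey ring with a lug, top (197,231) / side (331,316).
- A small ring, top (438,251) / side (364,158), probably the spacer.
- A blue one, top (183,264) / side (368,334), ruled out by the description.

I'll check this choice in one crop.

```bash
cat > h.py <<'E'
from rig import *
import cv2, numpy as np
np.set_printoptions(precision=4,suppress=True)
def K(m):
    f=200/np.tan(np.radians(m["vertical_fov"]/2)); return np.array([[f,0,m["cx"]],[0,f,m["cy"]],[0,0,1]])
def ray(m,px):
    p=cv2.undistortPoints(np.array([[px]],float),K(m),m["dist_coeffs"])[0,0]
    T=m["world_to_cam"]; R=T[:3,:3]; d=R.T@np.array([p[0],p[1],1]); return -R.T@T[:3,3], d/np.linalg.norm(d)
def plane(m,px,z):
    c,d=ray(m,px); return c+d*(z-c[2])/d[2]
def tri(*mp):
    A=np.zeros((3,3));b=np.zeros(3);L=[ray(m,p) for m,p in mp]
    for c,d in L:
        P=np.eye(3)-np.outer(d,d);A+=P;b+=P@c
    x=np.linalg.solve(A,b); return x,[np.linalg.norm((np.eye(3)-np.outer(d,d))@(x-c))*1000 for c,d in L]
def proj(m,X):
    T=m["world_to_cam"];r=cv2.Rodrigues(T[:3,:3])[0]
    return cv2.projectPoints(np.array(X,float).reshape(-1,3),r,T[:3,3],K(m),m["dist_coeffs"])[0][:,0]
E
python3 - <<'E'
from h import *
t=camera_model("top");s=camera_model("side")
for n,a,b in (("collar",(197,231),(331,316)),("spacer",(438,251),(364,158)),("blue",(183,264),(368,334)),("shafttop",(332,187),(309,182)),("guide",(332,220),(338,190))):
    print(n,*tri((t,a),(s,b)))
T=cv2.imread("pics/top0.png");S=cv2.imread("pics/side0.png")
def c(I,x,y,w=30,h=30,k=6): return cv2.resize(I[y-h:y+h,x-w:x+w],(260,260),interpolation=cv2.INTER_CUBIC)
g=np.vstack([np.hstack([c(T,197,231,20,20),c(T,438,251,20,20),c(T,332,205,40,40)]),np.hstack([c(S,331,316,20,20),c(S,364,158,20,20),c(S,315,200,40,40)])])
cv2.imwrite("pics/crop1.png",g)
E
```

```text
collar [0.4987 0.324  0.02  ] [np.float64(0.39752735164414865), np.float64(0.3975273516441292)]
spacer [ 0.4524 -0.305   0.0091] [np.float64(0.568818716761207), np.float64(0.5688187167612309)]
blue [0.4145 0.3565 0.0142] [np.float64(0.5941819684053644), np.float64(0.5941819684052834)]
shafttop [ 0.5967 -0.0168  0.124 ] [np.float64(3.577310583030641), np.float64(3.577310583030302)]
guide [ 0.5194 -0.0184  0.1033] [np.float64(4.029545046513078), np.float64(4.029545046513309)]
```

View pics/crop1.png

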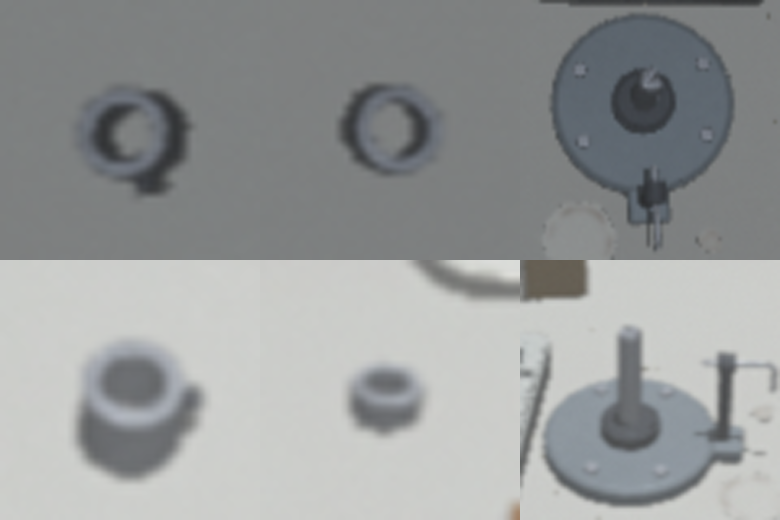

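The crop confirms the choice. The ring at top (196,231) has a dark screw lug at about (200,240), so it's the collar and its screw points roughly -x with a skew of about 27°. The ring at (438,251) is lower and plain, so it's the spacer. Triangulated heights agree with the text: 20 mm, 9 mm and 124 mm. Next I'll move over the shaft to see its flat.

Request:
carry_out(steps=[{"linear": [50,-34,-4],"dr": [0,0,0],"hand": 100},{"linear": [50,-34,-4],"dr": [0,0,0],"hand": 100},{"linear": [50,-34,-4],"dr": [0,0,0],"hand": 100},{"linear": [50,-34,-4],"dr": [0,0,0],"hand": 100},{"linear": [50,-34,-4],"dr": [0,0,0],"hand": 100}])

```text
time_s: 0.72
ee_pos: [0.3463, -0.2941, 0.251]
ee_rot: [[0.961, 0.277, -0.0], [0.277, -0.961, 0.0], [-0.0, -0.0, -1.0]]
wrist_force: [0.7, -0.2, -0.4]
width: 0.0853
grasp_force: 0.0
```

Request:
carry_out(steps=[{"linear": [50,-34,0],"dr": [0,0,0],"hand": 100},{"linear": [50,-34,0],"dr": [0,0,0],"hand": 100},{"linear": [50,-34,0],"dr": [0,0,0],"hand": 100},{"linear": [50,-34,0],"dr": [0,0,0],"hand": 100},{"linear": [50,-34,0],"dr": [0,0,0],"hand": 100}])

```text
time_s: 1.35
ee_pos: [0.5394, -0.0614, 0.2508]
ee_rot: [[0.961, 0.277, -0.001], [0.277, -0.961, -0.0], [-0.001, 0.0, -1.0]]
wrist_force: [0.8, -0.8, 0.4]
width: 0.0853
grasp_force: 0.0
```

Request:
carry_out(steps=[{"linear": [50,-34,0],"dr": [0,0,0],"hand": 100},{"linear": [0,0,0],"dr": [0,0,8],"hand": 100},{"linear": [0,0,0],"dr": [0,0,8],"hand": 100},{"linear": [0,0,0],"dr": [0,0,0],"hand": 100}])

```text
time_s: 1.85
ee_pos: [0.5771, -0.0164, 0.2505]
ee_rot: [[1.0, 0.004, -0.001], [0.004, -1.0, 0.0], [-0.001, -0.0, -1.0]]
wrist_force: [-0.4, 0.4, 0.5]
width: 0.0854
grasp_force: 0.0
```

```bash
python3 - <<'E'
from h import *
o=get_obs(); m=camera_model("wrist"); im=snapshot("wrist")[:,:,::-1]; cv2.imwrite("pics/w1.png",im)
np.savez("w1.npz",**m); print(o["time_s"],o["ee_pos"],o["ee_rot"],o["joint_positions"])
print(proj(m,[[.597,-.017,.128],[.52,-.018,.107]]))
E
```

```text
1.85 [ 0.5771 -0.0164  0.2505] [[ 1.      0.0037 -0.0014]
 [ 0.0037 -1.      0.0001]
 [-0.0014 -0.0001 -1.    ]] [-7.2509  8.4036 72.6189 -0.0061 99.0602 82.5386]
[[320.5557 174.6231]
 [321.0055 244.9478]]
```

View pics/w1.png

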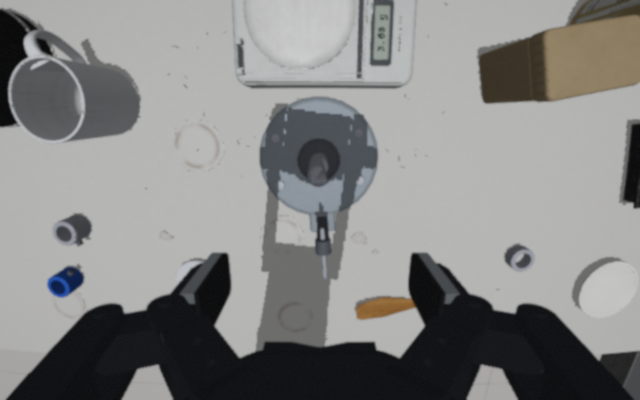

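The wrist view shows the shaft's top at about (318,170), the key and guide at (322,205–275), and the collar at (70,230). I'll enlarge the shaft with its contrast stretched.

```bash
python3 - <<'E'
from h import *
im=cv2.imread("pics/w1.png")
c=im[135:215,280:360].astype(float); c=np.clip((c-10)*2.0,0,255).astype(np.uint8)
d=im[200:280,280:360]
cv2.imwrite("pics/w1c.png",np.hstack([cv2.resize(c,(560,560),interpolation=cv2.INTER_CUBIC)[:,:400+160], cv2.resize(d,(240,240)) if 0 else cv2.copyMakeBorder(cv2.resize(d,(240,240),interpolation=cv2.INTER_CUBIC),0,320,0,0,0)]))
E
```

```text
(no output)
```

View pics/w1c.png

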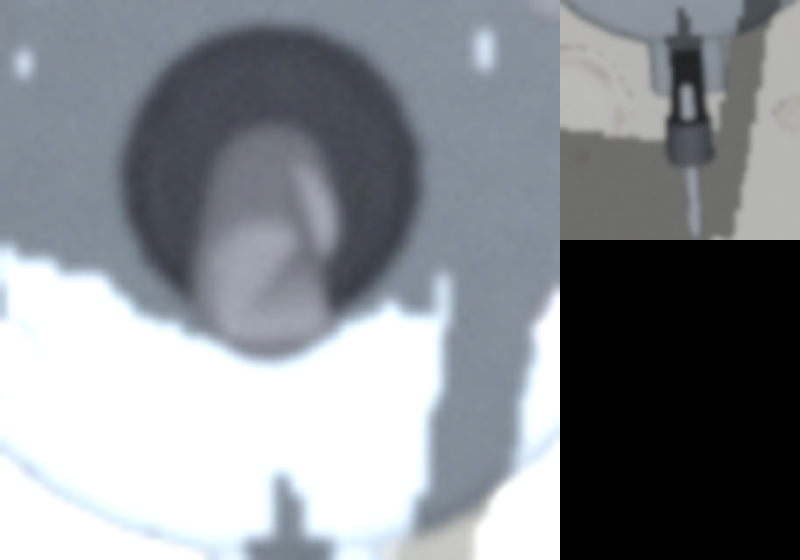

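The bright sliver at crop (300–335,165–250) is the shoulder ledge under the flat. The flat therefore faces image right and slightly up, which is about -70° in world, or a shaft angle of about +109°. The key runs from wrist (320.5,203) to (324,276). Next I'll work out the axis, the guide direction and the flat's chord.

```bash
python3 - <<'E'
from h import *
w=dict(np.load("w1.npz")); t=camera_model("top"); im=cv2.imread("pics/w1.png"); T=cv2.imread("pics/top0.png")
a=plane(w,(322.1,158.6),.075);b=plane(w,(326.4,171),.075); print("chord",a,b,"normal ang",np.degrees(np.arctan2(*(b-a)[:2][::-1]))+90, np.hypot(*(b-a)[:2]))
k=[plane(w,p,.098) for p in [(320.5,203),(322.9,245),(324.6,276)]]; print("key",*k); d=k[0]-k[2]; print("stand x ang",np.degrees(np.arctan2(d[1],d[0])),np.hypot(*d[:2]))
# base disc by rim points: bluish mask, top view and wrist
for n,m,I,c,r in (("top",t,T,(330,196),45),("wrist",w,im,(318,155),75)):
    f=I.astype(int); mask=((f[:,:,0]-f[:,:,2])>8).astype(np.uint8)
    M=np.zeros_like(mask); cv2.circle(M,c,r,1,-1); mask&=M; mask=cv2.morphologyEx(mask,cv2.MORPH_CLOSE,np.ones((9,9)))
    mask=cv2.morphologyEx(mask,cv2.MORPH_OPEN,np.ones((9,9)))
    C=max(cv2.findContours(mask,cv2.RETR_EXTERNAL,cv2.CHAIN_APPROX_NONE)[0],key=cv2.contourArea)
    P=np.array([plane(m,tuple(map(float,q)),.018)[:2] for q in C[:,0]]); 
    (x,y),(u,v),_=cv2.fitEllipse((P*1000).astype(np.float32)); print(n,"base",x,y,u,v)
# hub dark ring in wrist
g=cv2.cvtColor(im,cv2.COLOR_BGR2GRAY); M=np.zeros_like(g); cv2.circle(M,(319,157),26,255,-1)
mk=((g<75)&(M>0)).astype(np.uint8); C=max(cv2.findContours(mk,0,1)[0],key=cv2.contourArea)
H=cv2.convexHull(C)[:,0]; P=np.array([plane(w,tuple(map(float,q)),.034)[:2]*1000 for q in H]).astype(np.float32); print("hub",cv2.fitEllipse(P))
E
```

```text
chord [ 0.6039 -0.0188  0.075 ] [ 0.5908 -0.0234  0.075 ] normal ang -70.49744077119325 0.01392872908055251
key [ 0.5621 -0.0173  0.098 ] [ 0.5159 -0.0201  0.098 ] [ 0.4791 -0.0222  0.098 ]
stand x ang 3.4239062999983383 0.08316971043783684
top base 588.6587524414062 -16.610702514648438 140.7688446044922 161.0548553466797
wrist base 595.0921020507812 -14.880029678344727 142.1636199951172 147.65087890625
hub ((596.419921875, -14.593626022338867), (52.984310150146484, 53.62344741821289), 65.39878845214844)
```

The hub fit gives the axis at (596.4,-14.6) mm, 53 mm across (52 stated). The eye at 81 mm and the bent end at 118 mm match the text, and the stand's x axis is about 3.7° from world x. The 203-row point was only the key's shadow. The flat's normal is about -72°, so I'll grip across the flat at tool yaw of about 198°.

Request:
carry_out(steps=[{"linear": [19,-2,0],"dr": [0,0,-10.4],"hand": 60},{"linear": [0,0,0],"dr": [0,0,-10.4],"hand": 60},{"linear": [0,0,0],"dr": [0,0,-10.4],"hand": 60},{"linear": [0,0,0],"dr": [0,0,-10.4],"hand": 60},{"linear": [0,0,0],"dr": [0,0,-10.4],"hand": 60}])

```text
time_s: 2.52
ee_pos: [0.596, -0.015, 0.2511]
ee_rot: [[0.608, 0.794, -0.0], [0.794, -0.608, -0.0], [-0.0, -0.0, -1.0]]
wrist_force: [-0.4, 0.4, 0.6]
width: 0.051
grasp_force: 0.0
```

Request:
carry_out(steps=[{"linear": [0,0,0],"dr": [0,0,-10.4],"hand": 60},{"linear": [0,0,0],"dr": [0,0,-10.4],"hand": 60},{"linear": [0,0,0],"dr": [0,0,-10.4],"hand": 60},{"linear": [0,0,0],"dr": [0,0,-10.4],"hand": 60},{"linear": [0,0,0],"dr": [0,0,-10.4],"hand": 60}])

```text
time_s: 3.15
ee_pos: [0.596, -0.015, 0.2512]
ee_rot: [[-0.251, 0.968, -0.0], [0.968, 0.251, -0.0], [0.0, -0.0, -1.0]]
wrist_force: [0.1, 0.5, -0.0]
width: 0.0511
grasp_force: 0.0
```

Request:
carry_out(steps=[{"linear": [0,0,0],"dr": [0,0,-10.4],"hand": 60},{"linear": [0,0,0],"dr": [0,0,-10.4],"hand": 60},{"linear": [0,0,0],"dr": [0,0,-10.4],"hand": 60},{"linear": [0,0,0],"dr": [0,0,-10.4],"hand": 60},{"linear": [0,0,0],"dr": [0,0,-10.4],"hand": 60}])

```text
time_s: 3.78
ee_pos: [0.596, -0.015, 0.2512]
ee_rot: [[-0.917, 0.398, -0.0], [0.398, 0.917, -0.0], [0.0, -0.0, -1.0]]
wrist_force: [-0.3, -0.1, -0.3]
width: 0.0513
grasp_force: 0.0
```

Request:
carry_out(steps=[{"linear": [0,0,0],"dr": [0,0,-10.4],"hand": 60},{"linear": [0,0,0],"dr": [0,0,-10.4],"hand": 60},{"linear": [0,0,0],"dr": [0,0,-10.4],"hand": 60},{"linear": [0,0,40],"dr": [0,0,-10.4],"hand": 60},{"linear": [0,0,0],"dr": [0,0,0],"hand": 60}])

```text
time_s: 4.4
ee_pos: [0.5939, -0.0148, 0.2072]
ee_rot: [[-0.953, -0.303, -0.009], [-0.303, 0.953, 0.001], [0.008, 0.004, -1.0]]
wrist_force: [0.1, -0.1, -0.4]
width: 0.0516
grasp_force: 0.0
```

```bash
python3 - <<'E'
from h import *
o=get_obs(); m=camera_model("wrist"); im=snapshot("wrist")[:,:,::-1]; cv2.imwrite("pics/w2.png",im)
np.savez("w2.npz",**m); print(o["time_s"],o["ee_pos"],o["ee_rot"],o["joint_positions"])
p=proj(m,[[.5964,-.0146,.128],[.5165,-.0193,.107]]);print(p)
x,y=p[0].astype(int); x0=max(x-70,0);y0=max(y-70,0)
c=im[y0:y0+140,x0:x0+140]; print(x0,y0)
c=np.clip(c.astype(float)*1.5,0,255).astype(np.uint8)
cv2.imwrite("pics/w2c.png",np.hstack([cv2.resize(c,(560,560),interpolation=cv2.INTER_CUBIC),cv2.copyMakeBorder(cv2.resize(np.ascontiguousarray(im),(240,150)),0,410,0,0,0)]))
E
```

```text
4.4 [ 0.5939 -0.0148  0.2072] [[-0.953  -0.3027 -0.0086]
 [-0.3027  0.9531  0.001 ]
 [ 0.0079  0.0035 -1.    ]] [  -6.8894   11.302    74.1725   -0.0039   95.0201 -114.5108]
[[317.4224 214.2197]
 [342.9897 110.0502]]
247 144
```

View pics/w2c.png

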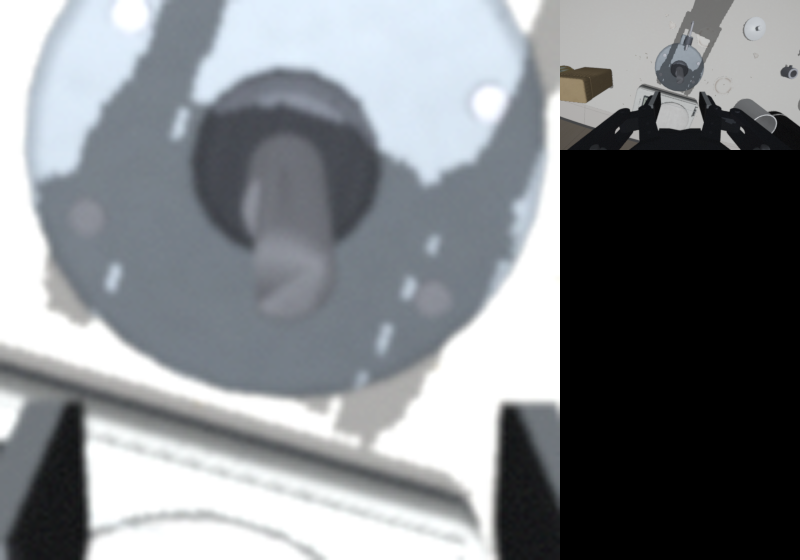

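The flat and its ledge are on the left at crop (250,200) and look parallel to the pads, so the yaw is right. The axis falls at px 317.5 against a predicted 317.4. I'll descend and grip across the flat.

Request:
carry_out(steps=[{"linear": [0,0,25],"dr": [0,0,0],"hand": 60},{"linear": [0,0,25],"dr": [0,0,0],"hand": 60},{"linear": [0,0,25],"dr": [0,0,0],"hand": 60},{"linear": [0,0,25],"dr": [0,0,0],"hand": 60},{"linear": [0,0,18],"dr": [0,0,0],"hand": 60}])

```text
time_s: 5.08
ee_pos: [0.597, -0.0149, 0.094]
ee_rot: [[-0.953, -0.302, 0.002], [-0.302, 0.953, -0.0], [-0.002, -0.001, -1.0]]
wrist_force: [0.6, -0.7, 0.2]
width: 0.051
grasp_force: 0.0
```

Request:
carry_out(steps=[{"linear": [0,0,0],"dr": [0,0,0],"hand": 40},{"linear": [0,0,0],"dr": [0,0,0],"hand": 20},{"linear": [0,0,0],"dr": [0,0,0],"hand": 10},{"linear": [0,0,0],"dr": [0,0,0],"hand": 5},{"linear": [0,0,0],"dr": [0,0,0],"hand": 5}], force=30)

```text
time_s: 5.7
ee_pos: [0.5964, -0.0128, 0.0948]
ee_rot: [[-0.953, -0.304, 0.001], [-0.304, 0.953, 0.003], [-0.002, 0.003, -1.0]]
wrist_force: [-2.4, 4.3, 0.8]
width: 0.0153
grasp_force: 30.0
```

I have it: opening about 15.5 mm (16 expected across the flat), and the implied axis (597.0,-14.7) agrees. I'll turn the shaft -104° about its own axis, which lies 2 mm off the TCP along tool y.

Request:
carry_out(steps=[{"linear": [0,2,0],"dr": [0,0,0],"hand": 5},{"linear": [-0.36,0,0],"dr": [0,0,10.4],"hand": 5},{"linear": [-0.36,0,0],"dr": [0,0,10.4],"hand": 5},{"linear": [-0.36,0,0],"dr": [0,0,10.4],"hand": 5},{"linear": [-0.36,0,0],"dr": [0,0,10.4],"hand": 5}])

```text
time_s: 6.32
ee_pos: [0.5977, -0.0141, 0.0948]
ee_rot: [[-0.911, 0.411, 0.002], [0.411, 0.911, -0.003], [-0.003, -0.002, -1.0]]
wrist_force: [-1.6, -3.4, 1.8]
width: 0.0151
grasp_force: 32.1
```

Request:
carry_out(steps=[{"linear": [-0.36,0,0],"dr": [0,0,10.4],"hand": 5},{"linear": [-0.36,0,0],"dr": [0,0,10.4],"hand": 5},{"linear": [-0.36,0,0],"dr": [0,0,10.4],"hand": 5},{"linear": [-0.36,0,0],"dr": [0,0,10.4],"hand": 5},{"linear": [-0.36,0,0],"dr": [0,0,10.4],"hand": 5}])

```text
time_s: 6.95
ee_pos: [0.5975, -0.0165, 0.0948]
ee_rot: [[-0.237, 0.972, -0.001], [0.972, 0.237, -0.005], [-0.004, -0.002, -1.0]]
wrist_force: [-7.8, -3.8, 3.4]
width: 0.0153
grasp_force: 32.9
```

Request:
carry_out(steps=[{"linear": [-0.36,0,0],"dr": [0,0,10.4],"hand": 5},{"linear": [0,0,0],"dr": [0,0,0],"hand": 5},{"linear": [0,0,0],"dr": [0,0,0],"hand": 5}])

```text
time_s: 7.32
ee_pos: [0.5972, -0.0169, 0.0948]
ee_rot: [[-0.063, 0.998, -0.002], [0.998, 0.063, -0.005], [-0.005, -0.002, -1.0]]
wrist_force: [-7.4, -4.2, 4.2]
width: 0.0152
grasp_force: 32.9
```

```bash
python3 - <<'E'
from h import *
o=get_obs(); m=camera_model("wrist"); im=snapshot("wrist")[:,:,::-1]; cv2.imwrite("pics/w3.png",im)
np.savez("w3.npz",**m); print(o["time_s"],o["ee_pos"],o["ee_rot"],o["joint_positions"],o["wrist_force"],o["ft_torque"])
print(proj(m,[[.5964,-.0146,.128],[.5165,-.0193,.098],[.535,-.0185,.098],[.477,-.022,.098]]))
E
```

```text
7.325 [ 0.5972 -0.0169  0.0948] [[-0.0629  0.998  -0.002 ]
 [ 0.998   0.0629 -0.0048]
 [-0.0046 -0.0023 -1.    ]] [ -6.8977  14.6811  83.0862  -0.2866  82.3142 -10.4638] [-7.4104 -4.1587  4.2315] [-0.5673  0.7697 -0.0626]
[[316.9455 289.6588]
 [161.9462 255.1079]
 [197.1678 256.1712]
 [ 89.9565 254.2792]]
```

View pics/w3.png

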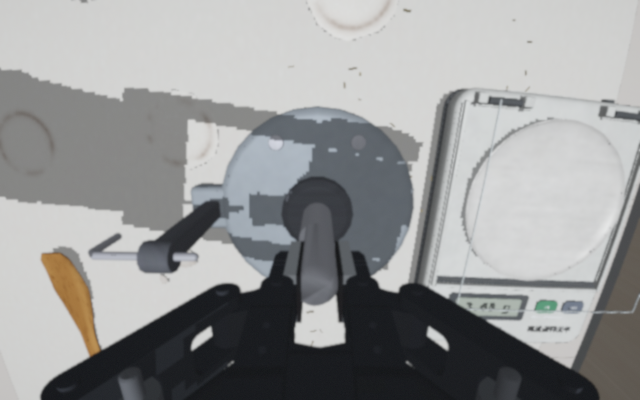

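The close view shows the key from (92,254) through the eye at (160,257) to its tip at (197,258), and the shaft gripped at (319,280). Next I'll measure the key's line and the hub accurately.

```bash
python3 - <<'E'
from h import *
w=dict(np.load("w3.npz")); im=cv2.imread("pics/w3.png"); g=cv2.cvtColor(im,cv2.COLOR_BGR2GRAY)
for c in (100,115,130,182,190,194): print(c,g[247:268,c])
print("row257",g[257,186:206])
M=np.zeros_like(g); cv2.circle(M,(317,209),42,255,-1)
mk=((g<78)&(M>0)).astype(np.uint8); mk[235:]=0; C=max(cv2.findContours(mk,0,1)[0],key=cv2.contourArea); H=cv2.convexHull(C)[:,0]; H=H[(H[:,1]<225)]
P=np.array([plane(w,tuple(map(float,q)),.034)[:2]*1000 for q in H]); 
A=np.c_[2*P,np.ones(len(P))]; s=np.linalg.lstsq(A,(P**2).sum(1),rcond=None)[0]; print("hub",s[:2],np.sqrt(s[2]+s[:2]@s[:2]),len(P))
E
```

```text
100 [ 85  84  84  88 102 125 149 166 177 183 184 183 189 200 209 211 211 211
 211 212 212]
115 [212 212 210 203 182 150 144 154 165 178 185 184 187 197 207 211 212 212
 212 212 211]
130 [211 211 210 205 186 156 146 160 174 183 186 185 184 194 206 210 212 212
 212 212 212]
182 [ 44  45  43  45  57  86 121 147 166 180 188 189 185 184 189 196 199 199
 198 201 206]
190 [113 148 167 172 175 163 144 149 165 179 189 190 185 182 188 194 197 197
 197 202 208]
194 [211 212 212 209 195 165 136 138 155 170 180 181 175 171 177 187 194 200
 208 212 212]
row257 [189 188 188 189 189 189 189 188 180 166 149 144 169 197 210 212 213 212
 212 212]
hub [595.2609 -11.3014] 24.892290388208032 21
```

```bash
python3 - <<'E'
from h import *
w=dict(np.load("w3.npz")); im=cv2.imread("pics/w3.png"); g=cv2.cvtColor(im,cv2.COLOR_BGR2GRAY)
for a,b in (((115,251.1),(194,251.75)),((115,260),(194,261.7)),((115,255.6),(194,256.6))):
    p,q=plane(w,a,.098),plane(w,b,.098); d=q-p; print(p,q,"ang",np.degrees(np.arctan2(d[1],d[0])),"y at .5964",p[1]+d[1]/d[0]*(.5964-p[0]))
print("tip",plane(w,(197.8,256.6),.098))
# base rim: radial edge search from predicted centre at z=.018
c=np.array([.5964,-.0146]); P=[]
for th in np.radians(np.arange(0,360,4)):
    r=np.arange(.066,.086,.0005); X=np.c_[c[0]+r*np.cos(th),c[1]+r*np.sin(th),np.full(len(r),.018)]
    u=proj(w,X).astype(np.float32)
    if u[:,1].max()>225 or u[:,0].min()<2: continue
    v=cv2.remap(im.astype(np.float32),u[:,0].copy(),u[:,1].copy(),cv2.INTER_LINEAR)[:,0]
    s=v[:,0]-v[:,2]; i=np.argmax(-(np.convolve(s,[1,1,1,0,-1,-1,-1],'same'))[4:-4])+4
    i=[j for j in range(2,len(s)) if s[j]<6]; 
    if i: P.append(X[i[0],:2]*1000)
P=np.array(P)
for _ in range(4):
    A=np.c_[2*P,np.ones(len(P))]; s=np.linalg.lstsq(A,(P**2).sum(1),rcond=None)[0]; R=np.sqrt(s[2]+s[:2]@s[:2]); e=np.abs(np.hypot(*(P-s[:2]).T)-R); P=P[e<max(1.5,np.median(e)*2.5)]
print("base",s[:2],R,len(P),e.mean())
E
```

```text
[ 0.4913 -0.019   0.098 ] [ 0.5335 -0.0161  0.098 ] ang 3.9018591819928243 y at .5964 -0.011832381188976514
[ 0.4906 -0.0242  0.098 ] [ 0.5332 -0.0218  0.098 ] ang 3.230719234207951 y at .5964 -0.018216592698316797
[ 0.491  -0.0216  0.098 ] [ 0.5333 -0.0189  0.098 ] ang 3.702793956369132 y at .5964 -0.014785663371958652
tip [ 0.5353 -0.0187  0.098 ]
base [595.2315 -12.5609] 72.47379058267703 42 0.21428945891475457
```

The key line is at 3.7° and passes through (596.4,-14.8). The tip plus 62 mm gives an axis of (597.0,-14.7) mm. The pads, and so the flat, are at 183.6° against a target of 183.7°, so the shaft is aligned. I'll release, rise, and verify from there.

Request:
carry_out(steps=[{"linear": [0,0,0],"dr": [0,0,0],"hand": 30},{"linear": [0,0,0],"dr": [0,0,0],"hand": 50},{"linear": [0,0,0],"dr": [0,0,0],"hand": 50},{"linear": [0,0,-25],"dr": [0,0,0],"hand": 50},{"linear": [0,0,-40],"dr": [0,0,0],"hand": 50}])

```text
time_s: 8.0
ee_pos: [0.5973, -0.0141, 0.1568]
ee_rot: [[-0.065, 0.998, -0.005], [0.998, 0.065, 0.0], [0.001, -0.004, -1.0]]
wrist_force: [0.7, -0.1, 0.0]
width: 0.0425
grasp_force: 0.0
```

Request:
carry_out(steps=[{"linear": [0,0,-40],"dr": [0,0,0],"hand": 50},{"linear": [0,0,-10],"dr": [0,0,0],"hand": 50},{"linear": [0,0,0],"dr": [0,0,0],"hand": 50}])

```text
time_s: 8.38
ee_pos: [0.5986, -0.0143, 0.2086]
ee_rot: [[-0.064, 0.998, 0.001], [0.998, 0.064, -0.0], [-0.0, 0.001, -1.0]]
wrist_force: [-0.3, 0.1, -0.9]
width: 0.043
grasp_force: 0.0
```

```bash
python3 - <<'E'
from h import *
o=get_obs(); m=camera_model("wrist"); im=snapshot("wrist")[:,:,::-1].copy(); cv2.imwrite("pics/w4.png",im)
np.savez("w4.npz",**m); print(o["time_s"],o["ee_pos"],o["ee_rot"],o["joint_positions"],o["wrist_force"])
p=proj(m,[[.597,-.0147,.128],[.597,-.0147,.075]]);print(p)
x0,y0=(p.mean(0)-40).astype(int);print(x0,y0)
c=np.clip(im[y0:y0+80,x0:x0+80].astype(float)*1.7,0,255).astype(np.uint8)
# collar close look by pixel prediction
q=proj(m,[[.4987,.324,.032]])[0]; print("collar",q)
t=snapshot("top")[:,:,::-1].copy(); cv2.imwrite("pics/top1.png",t); s=snapshot("side")[:,:,::-1].copy(); cv2.imwrite("pics/side1.png",s)
cv2.imwrite("pics/w4c.png",np.hstack([cv2.resize(c,(560,560),interpolation=cv2.INTER_CUBIC),cv2.copyMakeBorder(cv2.resize(im,(240,150)),0,410,0,0,0)]))
E
```

```text
8.375 [ 0.5986 -0.0143  0.2086] [[-0.0645  0.9979  0.0012]
 [ 0.9979  0.0645 -0.0003]
 [-0.0004  0.0012 -1.    ]] [ -6.7825  11.4776  73.8003  -0.0089  94.6517 -10.48  ] [-0.3467  0.0912 -0.9339]
[[316.6598 211.3293]
 [317.0185 194.1167]]
276 162
collar [ 231.2922 -192.5392]
```

View pics/w4c.png

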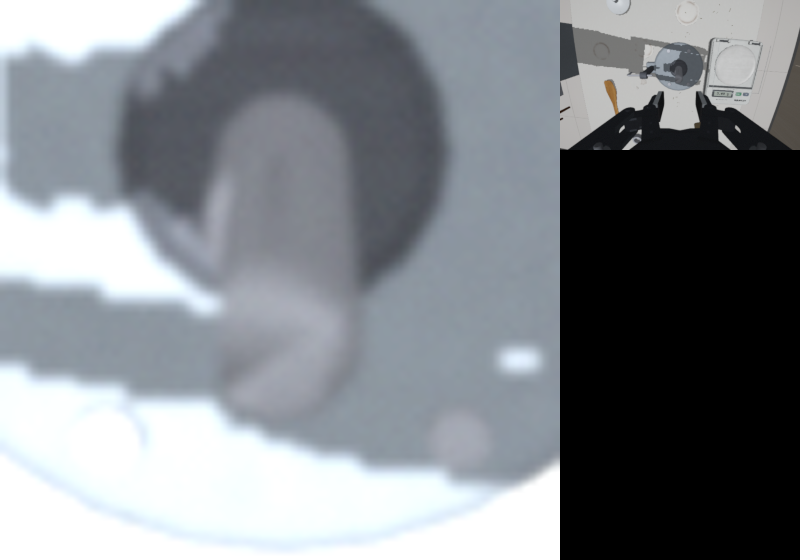

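The flat is on the left at crop x≈222, vertical in the image and parallel to tool x, so it faces the guide. Now for the collar, which I'll approach with tool yaw of about 207° so the camera sits on the screw side.

Request:
carry_out(steps=[{"linear": [49,-11,0],"dr": [0,0,0],"hand": 60},{"linear": [49,-11,0],"dr": [0,0,0],"hand": 60},{"linear": [49,-11,0],"dr": [0,0,0],"hand": 60},{"linear": [49,-11,0],"dr": [0,0,0],"hand": 60},{"linear": [49,-11,0],"dr": [0,0,0],"hand": 60}])

```text
time_s: 9.15
ee_pos: [0.5263, 0.2279, 0.2062]
ee_rot: [[-0.064, 0.998, -0.003], [0.998, 0.064, -0.001], [-0.001, -0.003, -1.0]]
wrist_force: [1.5, 0.1, 0.4]
width: 0.0516
grasp_force: 0.0
```

Request:
carry_out(steps=[{"linear": [49,-11,0],"dr": [0,0,0],"hand": 60},{"linear": [49,-11,0],"dr": [0,0,0],"hand": 60},{"linear": [0,0,0],"dr": [0,0,-10.3],"hand": 60},{"linear": [0,0,0],"dr": [0,0,-10.3],"hand": 60},{"linear": [0,0,0],"dr": [0,0,-10.3],"hand": 60}])

```text
time_s: 9.78
ee_pos: [0.4985, 0.323, 0.2059]
ee_rot: [[-0.573, 0.82, -0.003], [0.82, 0.573, -0.002], [0.0, -0.004, -1.0]]
wrist_force: [-0.2, -0.3, -0.4]
width: 0.0509
grasp_force: 0.0
```

Request:
carry_out(steps=[{"linear": [0,0,0],"dr": [0,0,-10.3],"hand": 60},{"linear": [0,0,0],"dr": [0,0,-10.3],"hand": 60},{"linear": [0,0,0],"dr": [0,0,-10.3],"hand": 60},{"linear": [0,0,0],"dr": [0,0,-10.3],"hand": 60},{"linear": [0,0,0],"dr": [0,0,-10.3],"hand": 60}])

```text
time_s: 10.4
ee_pos: [0.4987, 0.3227, 0.206]
ee_rot: [[-0.998, 0.062, -0.003], [0.062, 0.998, -0.002], [0.003, -0.002, -1.0]]
wrist_force: [0.1, -0.7, 0.1]
width: 0.0514
grasp_force: 0.0
```

Request:
carry_out(steps=[{"linear": [0,0,0],"dr": [0,0,-10.3],"hand": 60},{"linear": [0,0,0],"dr": [0,0,-10.3],"hand": 60},{"linear": [0,0,0],"dr": [0,0,-10.3],"hand": 60},{"linear": [0,0,25],"dr": [0,0,0],"hand": 60},{"linear": [0,0,0],"dr": [0,0,0],"hand": 60}])

```text
time_s: 11.02
ee_pos: [0.4975, 0.322, 0.1789]
ee_rot: [[-0.891, -0.454, -0.007], [-0.454, 0.891, -0.004], [0.008, -0.0, -1.0]]
wrist_force: [-0.3, -0.5, -0.0]
width: 0.0513
grasp_force: 0.0
```

```bash
python3 - <<'E'
from h import *
o=get_obs(); m=camera_model("wrist"); im=snapshot("wrist")[:,:,::-1].copy(); cv2.imwrite("pics/w5.png",im)
np.savez("w5.npz",**m); print(o["time_s"],o["ee_pos"],o["ee_rot"],o["joint_positions"])
q=proj(m,[[.4987,.324,.032],[.4987,.324,0]]); print("collar",q)
x0,y0=(q.mean(0)-45).astype(int); x0=max(x0,0);y0=max(y0,0); print(x0,y0)
c=im[y0:y0+90,x0:x0+90]
cv2.imwrite("pics/w5c.png",np.hstack([cv2.resize(c,(540,540),interpolation=cv2.INTER_CUBIC),cv2.copyMakeBorder(cv2.resize(im,(240,150)),0,390,0,0,0)]))
E
```

```text
11.025 [0.4975 0.322  0.1789] [[-0.8911 -0.4537 -0.0075]
 [-0.4537  0.8912 -0.004 ]
 [ 0.0085 -0.0002 -1.    ]] [ 27.4352  11.6426  76.9818  -0.005   91.8616 -89.5465]
collar [[320.1117 192.6389]
 [320.0532 185.6217]]
275 144
```

View pics/w5c.png

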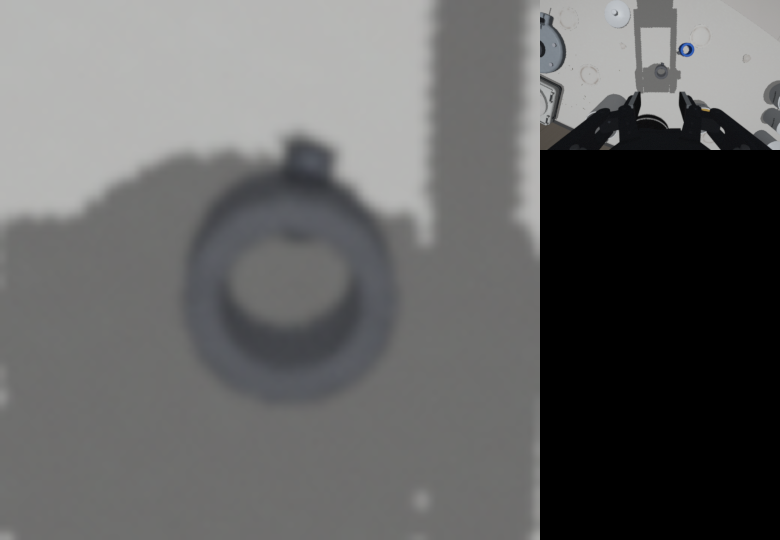

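The crop shows the collar's top ring centred at crop (292,298), px (323.7,193.7), and the screw head's outer end at crop (311,138), px (326.8,167). Next I'll cast both rays.

```bash
python3 - <<'E'
from h import *
w=dict(np.load("w5.npz")); t=camera_model("top");s=camera_model("side"); im=cv2.imread("pics/w5.png")
c=plane(w,(323.6,193.6),.032); e=[plane(w,(x,y),.016) for x,y in ((326.8,167),(327,170))]
print("collar",c); 
for p in e: d=p-c; print("screw",p,"ang",np.degrees(np.arctan2(d[1],d[0]))%360,np.hypot(*d[:2])*1000)
print("diam",[plane(w,(275+x/6,193.6),.032) for x in (187,398)])
print("tri top-ring wrist+side/top", tri((w,(323.6,193.6)),(t,(195.9,231)),(s,(311+130/6.5,296+125/6.5))))
o=get_obs(); print(o["ee_pos"],o["ee_rot"])
E
```

```text
collar [0.498  0.3275 0.032 ]
screw [0.4752 0.3197 0.016 ] ang 199.00085765863807 24.07629906693128
screw [0.4779 0.3213 0.016 ] ang 197.23095345987412 21.074126769799904
diam [array([0.5058, 0.3122, 0.032 ]), array([0.4901, 0.3431, 0.032 ])]
tri top-ring wrist+side/top (array([0.4987, 0.3266, 0.0261]), [np.float64(1.6705514659687828), np.float64(1.4648565008217336), np.float64(0.5191398143493327)])
[0.4983 0.3224 0.1807] [[-0.8911 -0.4537 -0.0047]
 [-0.4537  0.8911 -0.0025]
 [ 0.0054 -0.0001 -1.    ]]
```

The screw is 24.1 mm out (24.2 stated) at an angle of 199°, the collar is at (498,327.3) mm, and its diameter reads 35 mm. I'll correct the yaw by 8° and descend around it.

Request:
carry_out(steps=[{"linear": [-2,4.5,0],"dr": [0,0,8],"hand": 65},{"linear": [0,0,45],"dr": [0,0,0],"hand": 65},{"linear": [0,0,45],"dr": [0,0,0],"hand": 65},{"linear": [0,0,30],"dr": [0,0,0],"hand": 65},{"linear": [0,0,0],"dr": [0,0,0],"hand": 65}])

```text
time_s: 11.7
ee_pos: [0.4973, 0.3269, 0.0604]
ee_rot: [[-0.946, -0.325, -0.006], [-0.325, 0.946, -0.003], [0.007, -0.001, -1.0]]
wrist_force: [0.4, 0.4, -0.7]
width: 0.0556
grasp_force: 0.0
```

```bash
python3 - <<'E'
from h import *
o=get_obs(); m=camera_model("wrist"); im=snapshot("wrist")[:,:,::-1].copy(); cv2.imwrite("pics/w6.png",im)
np.savez("w6.npz",**m); print(o["time_s"],o["ee_pos"],o["ee_rot"],o["width"])
print(proj(m,[[.498,.3273,.032],[.498,.3273,0],[.4752,.3197,.016]]))
E
```

```text
11.7 [0.4973 0.3269 0.0604] [[-0.9456 -0.3253 -0.0059]
 [-0.3253  0.9456 -0.0032]
 [ 0.0066 -0.0011 -1.    ]] 0.0556259496128177
[[318.6323 237.1565]
 [318.7931 219.9732]
 [319.102  192.431 ]]
```

```bash
python3 - <<'E'
from h import *
w=dict(np.load("w6.npz")); im=cv2.imread("pics/w6.png"); f=im.astype(int); b=f[:,:,0]-f[:,:,2]
mk=(b>7).astype(np.uint8); mk[:150]=0; mk[300:]=0; mk[:,:250]=0; mk[:,390:]=0
for r in range(176,290,4):
    c=np.where(mk[r])[0]; print(r,"".join("#" if v else "." for v in mk[r,265:375:2]), (c.min(),c.max()) if len(c) else "")
E
```

```text
176 ....................................................... 
180 ....................................................... 
184 ....................................................... 
188 ....................................................... 
192 ....................................................... 
196 ....................................................... 
200 ....................................................... 
204 ....................................................... 
208 ....................................................... 
212 .......................###..#..#....................... (np.int64(310), np.int64(327))
216 ...................#################................... (np.int64(302), np.int64(336))
220 .................######.......########................. (np.int64(298), np.int64(339))
224 ...............#.##...............#.###................ (np.int64(294), np.int64(341))
228 ..............#####.................####............... (np.int64(293), np.int64(343))
232 ...............##....................##................ (np.int64(292), np.int64(344))
236 .
[... 357 characters left out ...]
)
252 .................####.............##.#................. (np.int64(298), np.int64(339))
256 ...................######.#.#.####.#................... (np.int64(251), np.int64(335))
260 .....................###########....................... (np.int64(307), np.int64(328))
264 ....................................................... 
268 ....................................................... 
272 ....................................................... 
276 ....................................................... 
280 ....................................................... 
284 ....................................................... 
288 .......................................................
```

```bash
python3 - <<'E'
from h import *
w=dict(np.load("w6.npz")); g=cv2.cvtColor(cv2.imread("pics/w6.png"),6)
for r in range(182,212,3): print(r,g[r,296:342:2])
print(proj(w,[[.498-.0242*np.cos(np.radians(a)),.3273-.0242*np.sin(np.radians(a)),.016] for a in (14,19,24)]))
E
```

```text
182 [186 187 187 187 187 186 187 187 187 186 186 186 187 187 186 186 187 187
 187 187 187 187 187]
185 [188 187 184 182 186 178 168 179 174 150 160 175 182 186 179 176 181 186
 187 187 187 186 187]
188 [177 158 135 124 135 140 118 119 122 115 115 116 123 134 139 118 123 134
 154 167 179 184 186]
191 [126 115 114 115 114 115 115 114 114 113 110 109 108 110 112 114 113 114
 114 114 118 128 143]
194 [115 115 114 114 115 115 114 114  97  61  50  46  47  52  64  98 113 114
 114 115 115 114 115]
197 [114 114 114 114 114 114 114 112  79  45  47  48  47  47  47  84 112 114
 114 114 113 114 114]
200 [114 114 113 114 112 106  98  85  58  44  46  48  48  46  45  66  93 106
 112 114 114 114 115]
203 [114 113 111  98  80  72  71  71  61  46  48  48  50  47  47  62  72  74
  80  95 110 113 114]
206 [114 107  86  72  71  71  71  73  73  70  68  68  67  68  70  71  72  72
  72  71  81 103 113]
209 [102  78  71  69  71  71  71  73  75  75  74  75  75  73  74  73  72  71
  71  71  70  77 100]
[[322.044  192.3187]
 [318.7296 192.1743]
 [315.4153 192.3112]]
```

The ring's centre is at px (318,237) against a predicted (318.6,237.2), and the screw head's centre is at column 319.2, within about 1° of the tool's x axis. I'll descend and grip.

Request:
carry_out(steps=[{"linear": [0,0,25],"dr": [0,0,0],"hand": 65},{"linear": [0,0,22],"dr": [0,0,0],"hand": 65},{"linear": [0,0,7],"dr": [0,0,0],"hand": 65},{"linear": [0,0,0],"dr": [0,0,0],"hand": 65},{"linear": [0,0,0],"dr": [0,0,0],"hand": 50}])

```text
time_s: 12.38
ee_pos: [0.5004, 0.3286, 0.0112]
ee_rot: [[-0.946, -0.325, 0.003], [-0.325, 0.946, 0.001], [-0.003, 0.0, -1.0]]
wrist_force: [-0.3, 0.4, 0.4]
width: 0.0427
grasp_force: 0.0
```

Request:
carry_out(steps=[{"linear": [0,0,0],"dr": [0,0,0],"hand": 40},{"linear": [0,0,0],"dr": [0,0,0],"hand": 30},{"linear": [0,0,0],"dr": [0,0,0],"hand": 30},{"linear": [0,0,0],"dr": [0,0,0],"hand": 30}], force=60)

```text
time_s: 12.88
ee_pos: [0.5002, 0.3284, 0.0108]
ee_rot: [[-0.946, -0.325, 0.003], [-0.325, 0.946, 0.001], [-0.003, 0.0, -1.0]]
wrist_force: [-0.3, 0.2, 5.8]
width: 0.03
grasp_force: 60.5
```

Request:
carry_out(steps=[{"linear": [0,0,-30],"dr": [0,0,0],"hand": 30},{"linear": [0,0,-50],"dr": [0,0,0],"hand": 30},{"linear": [0,0,-50],"dr": [0,0,0],"hand": 30},{"linear": [0,0,-50],"dr": [0,0,0],"hand": 30},{"linear": [0,0,0],"dr": [0,0,0],"hand": 30}])

```text
time_s: 13.5
ee_pos: [0.5013, 0.3292, 0.1949]
ee_rot: [[-0.946, -0.325, 0.009], [-0.325, 0.946, 0.005], [-0.01, 0.002, -1.0]]
wrist_force: [-0.3, 0.5, -0.5]
width: 0.0303
grasp_force: 59.9
```

```bash
python3 - <<'E'
from h import *
o=get_obs(); m=camera_model("wrist"); im=snapshot("wrist")[:,:,::-1].copy(); cv2.imwrite("pics/w7.png",im)
np.savez("w7.npz",**m); print(o["time_s"],o["ee_pos"],o["ee_rot"],o["width"],o["grasp_force"],o["wrist_force"])
R=o["ee_rot"];p=o["ee_pos"]
# grasp assumed: collar centre on tool axis, underside 6 mm beyond the TCP
C=p+R@[0,0,.006]; print("pred top,screw",proj(m,[C-R@[0,0,.032],C+R@[.0242,0,-.016]]))
g=cv2.cvtColor(im,6)
for r in range(215,262,4): print(r,g[r,280:360:3])
E
```

```text
13.5 [0.5013 0.3292 0.1949] [[-0.9455 -0.3255  0.0091]
 [-0.3255  0.9455  0.0049]
 [-0.0102  0.0016 -0.9999]] 0.030261166640682246 59.860727484337986 [-0.345   0.4884 -0.5122]
pred top,screw [[317.964  283.2728]
 [318.1083 218.8128]]
215 [115 114 115 114 115 115 115 115 115 114  97  41  41  43  42  42  56 112
 114 115 115 115 115 114 115 114 114]
219 [116 115 114 114 115 114 115 113 107  90  67  43  48  48  49  45  48  87
 106 113 114 115 115 129 116 114 116]
223 [115 116 114 115 115 114  98  73  70  72  62  45  46  48  47  47  48  72
  72  73  93 114 115 131 116 115 115]
227 [114 144 116 114 113  88  72  71  72  73  70  53  50  51  51  51  62  72
  73  71  73  81 112 139 130 114 115]
231 [114 132 121 113  79  70  72  73  73  73  72  73  73  73  72  74  73  73
  74  73  72  71  90 176 172 146 170]
235 [115 122 146  96  70  70  71  71  73  73  73  74  73  74  73  73  75  73
  74  73  72  71  72 123 187 187 188]
239 [114 120 171  84  71  72  72  73  74  80  85  88  86  87  87  86  86  81
  77  73  72  72  71  84 178 186 186]
243 [80 78 62 68 70 75 81 87 93 98 99 99 99 99 98 98 98 98 94 89 82 76 71 69
 55 88 91]
247 [78 68 43 71 78 91 96 98 98 97 96 96 96 96 96 96 96 97 97 98 98 94 82 71
 52 60 77]
251 [ 78  49  62  81  92  96  95  95  95  96 109 146 161 161 162 157 116  98
  95  95  95  95  94  84  66  39  77]
255 [ 76  29  77  92  94  95  95  95 151 180 187 187 187 188 187 187 187 183
 160 103  95  95  95  93  83  30  70]
259 [ 66  22  83  95  95  94  90  79 156 186 187 187 187 188 187 187 187 186
 168  84  88  94  95  95  90  28  55]
```

The opening reads only 30 mm on a 36 mm collar, and it sits about 5 mm higher in the hand than planned (TCP at 10.8 mm when gripped). I'll check from the picture how it lies in the hand, including tilt.

```bash
cat > tilt.py <<'E'
from h import *
def look(npz,png,o,cg=(318,270),lo=84,hi=112,show=False):
    w=dict(np.load(npz)); g=cv2.cvtColor(cv2.imread(png),6)
    mk=((g>=lo)&(g<=hi)).astype(np.uint8); M=np.zeros_like(mk); cv2.circle(M,cg,44,1,-1); mk&=M
    n,L,S,_=cv2.connectedComponentsWithStats(mk); i=1+np.argmax(S[1:,4]); C=(L==i).astype(np.uint8)
    cs,h=cv2.findContours(C,cv2.RETR_CCOMP,cv2.CHAIN_APPROX_NONE)
    cs=sorted(cs,key=cv2.contourArea,reverse=True)[:2]
    if show:
        for r in range(cg[1]-44,cg[1]+46,3): print(r,"".join("#" if v else "." for v in C[r,cg[0]-46:cg[0]+48:2]))
    for c in cs:
        if len(c)>20: print("ellipse",cv2.fitEllipse(c),cv2.boundingRect(c))
    return w,g
E
python3 - <<'E'
from tilt import *
o=get_obs();R=o["ee_rot"];p=o["ee_pos"]
w,g=look("w7.npz","pics/w7.png",o,show=True)
for tx in (-3,0,3):
  for ty in (-3,0,3):
    Q=cv2.Rodrigues(np.radians([tx,ty,0.]))[0]
    th=np.linspace(0,2*np.pi,60,endpoint=False)
    for rr in (18,11.5):
      X=np.array([p+R@([0.0026,0,-.0212]+Q@[rr/1e3*np.cos(a),rr/1e3*np.sin(a),0]) for a in th])
      e=cv2.fitEllipse(proj(w,X).astype(np.float32)); print(tx,ty,rr,np.round(np.r_[e[0],e[1],e[2]],1))
E
```

```text
226 ...............................................
229 ...............................................
232 ...............................................
235 ...............................................
238 ...............................................
241 ................################...............
244 .............######################............
247 ...........##########################..........
250 ..........###########.......###########........
253 ........#########..............#########.......
256 ........#######..................########......
259 ........######.#..................#######......
262 .......######....#..................#####......
265 .......#####.......##.......#.......#####......
268 ........###..........................####......
271 ........###..........................####......
274 ........###...........................###......
277 ........###..........................###.......
280 ........###..........................###.......
283 ........####........................####.......
286 ........#####......................#####.......
289 ....
[... 743 characters left out ...]
.5  98.7]
-3 -3 11.5 [317.7 265.4  46.   50.2  98.7]
-3 0 18 [317.8 264.4  70.2  78.5  97.6]
-3 0 11.5 [317.7 265.3  44.8  50.2  97.6]
-3 3 18 [317.8 264.3  68.2  78.5  96.8]
-3 3 11.5 [317.7 265.2  43.5  50.2  96.8]
0 -3 18 [317.6 264.6  72.2  78.5  90.4]
0 -3 11.5 [317.6 265.4  46.1  50.2  90.4]
0 0 18 [317.6 264.4  70.3  78.5  90.4]
0 0 11.5 [317.6 265.3  44.9  50.2  90.4]
0 3 18 [317.6 264.3  68.3  78.5  90.4]
0 3 11.5 [317.6 265.2  43.6  50.2  90.4]
3 -3 18 [317.3 264.6  72.1  78.5  82.2]
3 -3 11.5 [317.5 265.4  46.   50.2  82.2]
3 0 18 [317.3 264.4  70.2  78.5  83.2]
3 0 11.5 [317.5 265.3  44.9  50.2  83.2]
3 3 18 [317.3 264.3  68.2  78.6  84. ]
3 3 11.5 [317.5 265.2  43.5  50.2  84. ]
```

```bash
cat >> tilt.py <<'E'
def bore(npz,png,o,c0=(319,274)):
    w=dict(np.load(npz)); g=cv2.cvtColor(cv2.imread(png),6).astype(np.float32); P=[]
    for th in np.radians(np.arange(0,360,5)):
        r=np.arange(15,32,.25); x=(c0[0]+r*np.cos(th)).astype(np.float32); y=(c0[1]+r*np.sin(th)).astype(np.float32)
        v=cv2.remap(g,x,y,1)[:,0] if 0 else cv2.remap(g,x[None],y[None],cv2.INTER_LINEAR)[0]
        d=np.abs(np.gradient(cv2.GaussianBlur(v[None],(0,0),2)[0])); i=np.argmax(d[4:-4])+4; P.append((x[i],y[i]))
    P=np.array(P,np.float32); e=cv2.fitEllipse(P)
    for _ in range(3):
        a=np.radians(e[2]); q=(P-e[0])@np.array([[np.cos(a),-np.sin(a)],[np.sin(a),np.cos(a)]])/np.array(e[1])*2
        res=np.abs(np.hypot(*q.T)-1); e=cv2.fitEllipse(P[res<max(.04,2*np.median(res))])
    depth=K(w)[0,0]*.023/max(e[1]); c,d=ray(w,e[0]); f=w["world_to_cam"][2,:3]; X=c+d*depth/(d@f)
    print("bore ellipse",e,"ring top centre in tool mm",o["ee_rot"].T@(X-o["ee_pos"])*1000,"n",(res<.04).sum())
E
python3 - <<'E'
from tilt import *
o=get_obs(); bore("w7.npz","pics/w7.png",o)
g=cv2.cvtColor(cv2.imread("pics/w7.png"),6); print("screw col319",g[200:240,319]); print("row 220",g[220,300:340])
m=dict(np.load("w7.npz")); R=o["ee_rot"];p=o["ee_pos"]
for dx,dz in ((2.6,-5.2),(0,-5.2),(0,-8),(0,-10.5),(-2,-10.5)): print(dx,dz,"screw end px",proj(m,[p+R@[(24.2+dx)/1e3,0,dz/1e3],p+R@[(24.2+dx)/1e3,0,(dz-4.5)/1e3]]).ravel(),"ring",proj(m,[p+R@[dx/1e3,0,(dz-16)/1e3]]))
E
```

```text
bore ellipse ((319.36279296875, 273.530517578125), (46.45875930786133, 52.107540130615234), 89.87557220458984) ring top centre in tool mm [  1.667    0.8205 -26.4951] n 65
screw col319 [115 114 114 114 115 115 115 115 114 110  94  70  48  39  40  43  46  48
  49  48  49  48  47  48  49  48  49  51  56  64  71  73  74  72  74  74
  75  78  82  87]
row 220 [111 109 103 100  94  88  83  78  76  71  62  50  43  43  44  47  47  47
  47  49  48  49  48  47  45  46  45  44  47  58  69  76  81  87  93  97
 103 106 110 112]
2.6 -5.2 screw end px [317.6931 205.2126 317.6507 208.0026] ring [[317.5656 265.8904]]
0 -5.2 screw end px [317.6955 210.314  317.6534 213.2423] ring [[317.5696 270.9356]]
0 -8 screw end px [317.6696 212.1157 317.626  215.1546] ring [[317.5401 274.0112]]
0 -10.5 screw end px [317.6457 213.7814 317.6005 216.9243] ring [[317.5128 276.8586]]
-2 -10.5 screw end px [317.6479 217.7937 317.603  221.0473] ring [[317.5162 280.8112]]
```

The collar is level in the hand, with the bore ellipse within about 1° of flat. Its screw lies about 0.7° off tool x and about 8–10 mm behind the TCP. I'll carry it over the shaft at a clear height and turn the screw to 183.7°.

Request:
carry_out(steps=[{"linear": [3,-51,0],"dr": [0,0,0],"hand": 30},{"linear": [3,-51,0],"dr": [0,0,0],"hand": 30},{"linear": [3,-51,0],"dr": [0,0,0],"hand": 30},{"linear": [3,-51,0],"dr": [0,0,0],"hand": 30},{"linear": [3,-51,0],"dr": [0,0,0],"hand": 30}])

```text
time_s: 14.18
ee_pos: [0.5667, 0.0804, 0.1858]
ee_rot: [[-0.946, -0.325, -0.006], [-0.325, 0.946, -0.0], [0.006, 0.002, -1.0]]
wrist_force: [-0.0, 0.6, -1.5]
width: 0.0301
grasp_force: 59.9
```

Request:
carry_out(steps=[{"linear": [3,-51,0],"dr": [0,0,0],"hand": 30},{"linear": [3,-50,0],"dr": [0,0,0],"hand": 30},{"linear": [0,0,0],"dr": [0,0,7.3],"hand": 30},{"linear": [0,0,0],"dr": [0,0,7.3],"hand": 30},{"linear": [0,0,0],"dr": [0,0,0],"hand": 30}])

```text
time_s: 14.8
ee_pos: [0.5939, -0.0156, 0.1861]
ee_rot: [[-0.997, -0.078, -0.006], [-0.078, 0.997, 0.001], [0.005, 0.001, -1.0]]
wrist_force: [-0.8, 0.6, -1.9]
width: 0.0301
grasp_force: 59.9
```

Request:
carry_out(steps=[{"linear": [0,0,0],"dr": [0,0,0],"hand": 30},{"linear": [0,0,0],"dr": [0,0,0],"hand": 30}])

```text
time_s: 15.05
ee_pos: [0.5949, -0.0152, 0.1887]
ee_rot: [[-0.997, -0.078, -0.001], [-0.078, 0.997, 0.0], [0.001, 0.0, -1.0]]
wrist_force: [0.1, 0.0, -0.4]
width: 0.03
grasp_force: 60.0
```

```bash
python3 - <<'E'
from tilt import *
o=get_obs(); m=camera_model("wrist"); im=snapshot("wrist")[:,:,::-1].copy(); cv2.imwrite("pics/w8.png",im)
np.savez("w8.npz",**m); print(o["time_s"],o["ee_pos"],o["ee_rot"],np.degrees(np.arctan2(o["ee_rot"][1,0],o["ee_rot"][0,0]))%360,o["width"],o["wrist_force"])
bore("w8.npz","pics/w8.png",o)
print("shaft top/ring/key tip/eye",proj(m,[[.596,-.0147,.128],[.596,-.0147,.075],[.5353,-.0187,.098],[.5165,-.0193,.098]]))
g=cv2.cvtColor(im,6)
for r in range(244,296,3): print(r,g[r,292:348:2])
E
```

```text
15.05 [ 0.5949 -0.0152  0.1887] [[-0.997  -0.0779 -0.0011]
 [-0.0779  0.997   0.    ]
 [ 0.0011  0.0001 -1.    ]] 184.46795064567172 0.030047149138645517 [ 0.0532  0.0243 -0.3544]
bore ellipse ((319.3783264160156, 278.4543762207031), (50.92394256591797, 52.585716247558594), 104.79581451416016) ring top centre in tool mm [  1.703    0.6605 -24.6101] n 21
shaft top/ring/key tip/eye [[319.0309 220.1129]
 [319.0833 200.0414]
 [320.1206 130.2968]
 [321.3419 104.295 ]]
244 [ 73  78  84  89  93  96 100 103 104 102 101 100 100 100 100 101 100 100
 100 101 102 100  98  95  91  87  79  74]
247 [ 81  90  97 100 102 102 101 100 100 100  99  99  99 100 100 100  99 100
 100 100 100 100 101 100 101  99  94  84]
250 [ 93  98  99  98  99  98  99  98  99  98 102 106 103 102 111 125 125 114
 100  98  99  99  98  99  99  99  99  95]
253 [ 97  98  98  98  98  97  97  98 104 110 119 122 118 118 123 131 131 124
 112 106 102  98  98  98  97  99  98  98]
256 [ 98  97  97  97  95  85  67  67  71  73  78  82  86  89  91  92  96 100
 103 105 108 104 103  95  98  98  97  98]
259 [99 97 97 93 81 73 71 75 76 73 71
[... 529 characters left out ...]
 75 75 74 73 73 72 71
 70 68 71 86]
277 [92 78 68 69 71 71 72 72 72 73 73 74 74 74 74 74 74 73 73 73 73 71 72 70
 69 68 75 90]
280 [96 84 73 71 70 72 73 73 74 72 74 74 74 74 74 74 74 74 74 73 73 72 72 71
 69 70 80 94]
283 [98 94 82 74 72 73 75 75 76 75 76 75 76 76 75 75 75 75 75 74 74 74 74 73
 72 78 91 97]
286 [97 97 93 81 75 73 75 74 76 76 76 76 77 77 77 77 76 76 75 76 75 73 74 74
 80 91 98 97]
289 [98 99 98 95 85 79 76 76 76 77 77 76 77 77 77 76 76 76 76 75 75 76 78 83
 93 98 98 99]
292 [96 98 99 98 97 93 88 81 78 77 77 77 77 78 77 77 77 76 78 78 81 86 92 97
 99 99 98 98]
295 [104  98  98  98  98  98  98  97  91  86  84  84  82  81  80  81  82  84
  86  89  95  98  99  98  99  98  98 103]
```

The yaw is 184.5°, so the screw is at about 183.8°. I'll correct x and y by about 2 mm and descend, watching the force at the shaft's top.

Request:
carry_out(steps=[{"linear": [-2,0.5,20],"dr": [0,0,0],"hand": 30},{"linear": [0,0,20],"dr": [0,0,0],"hand": 30},{"linear": [0,0,5],"dr": [0,0,0],"hand": 30},{"linear": [0,0,4],"dr": [0,0,0],"hand": 30},{"linear": [0,0,3],"dr": [0,0,0],"hand": 30}])

```text
time_s: 15.72
ee_pos: [0.5977, -0.0149, 0.1381]
ee_rot: [[-0.997, -0.077, 0.002], [-0.077, 0.997, -0.0], [-0.002, -0.0, -1.0]]
wrist_force: [-0.1, 0.1, -0.5]
width: 0.0302
grasp_force: 60.0
```

Request:
carry_out(steps=[{"linear": [0,0,2],"dr": [0,0,0],"hand": 30},{"linear": [0,0,2],"dr": [0,0,0],"hand": 30},{"linear": [0,0,2],"dr": [0,0,0],"hand": 30},{"linear": [0,0,2],"dr": [0,0,0],"hand": 30}])

```text
time_s: 16.23
ee_pos: [0.5971, -0.0149, 0.1293]
ee_rot: [[-0.997, -0.076, 0.0], [-0.076, 0.997, -0.0], [-0.0, -0.0, -1.0]]
wrist_force: [0.8, 0.0, -1.4]
width: 0.0308
grasp_force: 60.0
```

Request:
carry_out(steps=[{"linear": [0,0,2],"dr": [0,0,0],"hand": 30},{"linear": [0,0,2],"dr": [0,0,0],"hand": 30},{"linear": [0,0,2],"dr": [0,0,0],"hand": 30},{"linear": [0,0,2],"dr": [0,0,0],"hand": 30}])

```text
time_s: 16.73
ee_pos: [0.5971, -0.0149, 0.1212]
ee_rot: [[-0.997, -0.077, 0.0], [-0.077, 0.997, -0.0], [-0.0, -0.0, -1.0]]
wrist_force: [0.2, -0.6, -1.1]
width: 0.0303
grasp_force: 60.0
```

There's no contact force, so the bore is passing over the shaft. I'll continue slowly.

Request:
carry_out(steps=[{"linear": [0,0,2],"dr": [0,0,0],"hand": 30},{"linear": [0,0,2],"dr": [0,0,0],"hand": 30},{"linear": [0,0,2],"dr": [0,0,0],"hand": 30},{"linear": [0,0,2],"dr": [0,0,0],"hand": 30},{"linear": [0,0,2],"dr": [0,0,0],"hand": 30}])

```text
time_s: 17.35
ee_pos: [0.5971, -0.0149, 0.1112]
ee_rot: [[-0.997, -0.077, 0.0], [-0.077, 0.997, -0.0], [-0.0, -0.0, -1.0]]
wrist_force: [0.5, 0.2, -0.7]
width: 0.03
grasp_force: 60.0
```

Request:
carry_out(steps=[{"linear": [0,0,2],"dr": [0,0,0],"hand": 30},{"linear": [0,0,2],"dr": [0,0,0],"hand": 30},{"linear": [0,0,2],"dr": [0,0,0],"hand": 30},{"linear": [0,0,2],"dr": [0,0,0],"hand": 30},{"linear": [0,0,2],"dr": [0,0,0],"hand": 30}])

```text
time_s: 17.98
ee_pos: [0.5971, -0.0149, 0.1012]
ee_rot: [[-0.997, -0.077, 0.0], [-0.077, 0.997, -0.0], [-0.0, -0.0, -1.0]]
wrist_force: [-0.2, -0.6, -0.7]
width: 0.0303
grasp_force: 60.0
```

```bash
python3 - <<'E'
from tilt import *
o=get_obs(); m=camera_model("wrist"); im=snapshot("wrist")[:,:,::-1].copy(); cv2.imwrite("pics/w9.png",im)
np.savez("w9.npz",**m); print(o["time_s"],o["ee_pos"],o["wrist_force"],o["ft_torque"])
c=lambda x,y,w,h,W,H: cv2.resize(im[y:y+h,x:x+w],(W,H),interpolation=cv2.INTER_CUBIC)
s=snapshot("side")[:,:,::-1].copy(); cv2.imwrite("pics/side2.png",s)
S=cv2.resize(s[160:240,275:355],(300,300),interpolation=cv2.INTER_CUBIC)
cv2.imwrite("pics/w9c.png",np.hstack([c(240,90,160,230,400,575),cv2.copyMakeBorder(S,0,275,0,0,0)]))
E
```

```text
17.975 [ 0.5971 -0.0149  0.1012] [-0.2474 -0.6335 -0.7011] [-0.1229  0.0101  0.0409]
```

View pics/w9c.png

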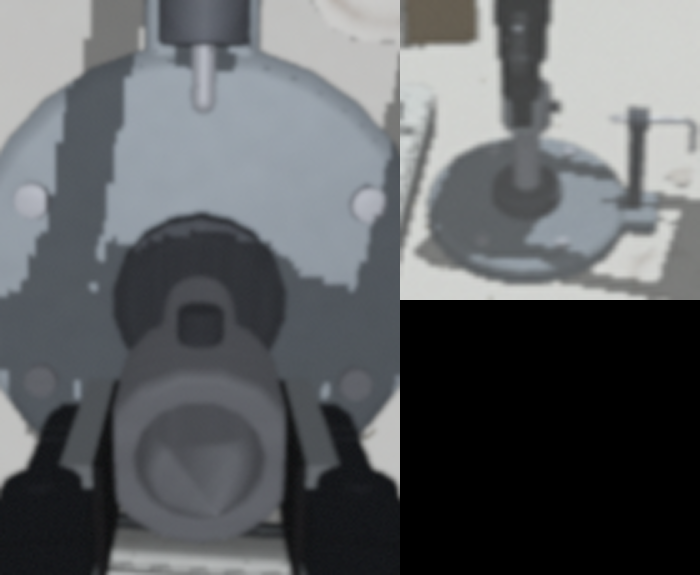

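The picture shows the collar on the shaft, the shaft's top inside the bore at crop (200,460), and the screw at (200,322) in line with the key tip at (203,105). For the exact height I'll feel gently for the shoulder (origin 61 mm), then rise 21 mm.

Request:
carry_out(steps=[{"linear": [0,0,6],"dr": [0,0,0],"hand": 30},{"linear": [0,0,6],"dr": [0,0,0],"hand": 30},{"linear": [0,0,6],"dr": [0,0,0],"hand": 30},{"linear": [0,0,5],"dr": [0,0,0],"hand": 30},{"linear": [0,0,2],"dr": [0,0,0],"hand": 30}])

```text
time_s: 18.7
ee_pos: [0.5971, -0.0149, 0.0758]
ee_rot: [[-0.997, -0.076, -0.0], [-0.076, 0.997, -0.0], [0.0, -0.0, -1.0]]
wrist_force: [-1.0, -1.5, -0.0]
width: 0.0306
grasp_force: 60.0
```

Request:
carry_out(steps=[{"linear": [0,0,1],"dr": [0,0,0],"hand": 30},{"linear": [0,0,1],"dr": [0,0,0],"hand": 30},{"linear": [0,0,1],"dr": [0,0,0],"hand": 30}])

```text
time_s: 19.08
ee_pos: [0.5971, -0.0149, 0.0734]
ee_rot: [[-0.997, -0.077, -0.0], [-0.077, 0.997, -0.0], [0.0, -0.0, -1.0]]
wrist_force: [-0.7, -2.3, -0.1]
width: 0.0303
grasp_force: 60.0
```

Request:
carry_out(steps=[{"linear": [0,0,1],"dr": [0,0,0],"hand": 30},{"linear": [0,0,1],"dr": [0,0,0],"hand": 30},{"linear": [0,0,0],"dr": [0,0,0],"hand": 30}])

```text
time_s: 19.45
ee_pos: [0.5971, -0.0149, 0.0718]
ee_rot: [[-0.997, -0.077, 0.0], [-0.077, 0.997, -0.0], [-0.0, -0.0, -1.0]]
wrist_force: [-1.5, -1.7, 3.5]
width: 0.0299
grasp_force: 60.4
```

Request:
carry_out(steps=[{"linear": [0,0,1],"dr": [0,0,0],"hand": 30},{"linear": [0,0,0],"dr": [0,0,0],"hand": 30}])

```text
time_s: 19.7
ee_pos: [0.5972, -0.0149, 0.0715]
ee_rot: [[-0.997, -0.077, 0.001], [-0.077, 0.997, -0.0], [-0.0, -0.0, -1.0]]
wrist_force: [-3.6, -0.7, 6.0]
width: 0.0305
grasp_force: 60.9
```

Request:
carry_out(steps=[{"linear": [0,0,1],"dr": [0,0,0],"hand": 30},{"linear": [0,0,0],"dr": [0,0,0],"hand": 30}])

```text
time_s: 19.95
ee_pos: [0.5972, -0.0149, 0.0713]
ee_rot: [[-0.997, -0.077, 0.001], [-0.077, 0.997, -0.0], [-0.001, -0.0, -1.0]]
wrist_force: [-4.4, -1.1, 9.7]
width: 0.0302
grasp_force: 61.2
```

Contact is at TCP z≈72.0 mm, the shoulder. That puts the underside 11 mm below the TCP, matching the 10.8 mm at the grasp. The target TCP z is therefore about 92.8 mm.

Request:
carry_out(steps=[{"linear": [0,-0.3,-6],"dr": [0,0,0],"hand": 30},{"linear": [0,0,-6],"dr": [0,0,0],"hand": 30},{"linear": [0,0,-6],"dr": [0,0,0],"hand": 30},{"linear": [0,0,-5.5],"dr": [0,0,0],"hand": 30},{"linear": [0,0,0],"dr": [0,0,0],"hand": 30}])

```text
time_s: 20.58
ee_pos: [0.5973, -0.015, 0.0934]
ee_rot: [[-0.997, -0.077, 0.0], [-0.077, 0.997, 0.0], [-0.0, 0.0, -1.0]]
wrist_force: [-1.1, 0.1, -0.7]
width: 0.0303
grasp_force: 60.0
```

Request:
carry_out(steps=[{"linear": [0,0,0],"dr": [0,0,0],"hand": 30},{"linear": [0,0,0],"dr": [0,0,0],"hand": 30}])

```text
time_s: 20.82
ee_pos: [0.5972, -0.015, 0.0926]
ee_rot: [[-0.997, -0.077, 0.0], [-0.077, 0.997, 0.0], [-0.0, 0.0, -1.0]]
wrist_force: [1.0, 0.9, -0.4]
width: 0.0302
grasp_force: 59.9
```

```bash
python3 - <<'E'
from tilt import *
o=get_obs(); m=camera_model("wrist"); im=snapshot("wrist")[:,:,::-1].copy(); cv2.imwrite("pics/w10.png",im)
np.savez("w10.npz",**m); print(o["time_s"],o["ee_pos"],np.degrees(np.arctan2(o["ee_rot"][1,0],o["ee_rot"][0,0]))%360,o["wrist_force"],o["ft_torque"],o["grasp_force"])
bore("w10.npz","pics/w10.png",o,c0=(320,274))
g=cv2.cvtColor(im,6)
R=o["ee_rot"];p=o["ee_pos"]
print("pred screw end",proj(m,[p+R@[.025,0,-.005],p+R@[.022,0,-.010]]),"key tip",proj(m,[[.5353,-.0187,.098]]))
for r in (116,122,128,134,140): print(r,g[r,306:336])
for r in range(204,228,4): print(r,g[r,300:340])
print("col",g[110:150,321])
E
```

```text
20.825 [ 0.5972 -0.015   0.0926] 184.39339690188086 [ 0.9662  0.9084 -0.4285] [ 0.1068  0.0279 -0.0259] 59.947096151299775
bore ellipse ((319.7696533203125, 277.38623046875), (52.94508743286133, 54.695770263671875), 154.266845703125) ring top centre in tool mm [  4.7954   0.8123 -29.0762] n 54
pred screw end [[318.0671 214.0215]
 [318.0245 223.5232]] key tip [[320.4124 135.1926]]
116 [155 156 153 147 134 126 125 123 117 108 112 129 146 160 172 182 182 171
 157 141 120  98  90  90  91  91  91 101 124 144]
122 [165 165 164 165 165 165 165 165 165 162 155 144 145 157 172 182 180 169
 157 146 147 159 164 165 166 166 166 166 166 165]
128 [163 163 164 164 164 164 164 165 164 162 154 143 142 152 170 181 179 168
 156 147 149 159 164 165 165 165 166 165 165 165]
134 [164 163 163 163 162 162 162 163 163 162 157 146 136 137 141 144 145 142
 143 148 157 162 163 163 164 164 164 164 164 165]
140 [163 163 163 163 164 164 164 164 164 165 165 165 165 165 165 165 165 164
 163 164 162 162 162 161 162 163 163 163 163 164]
204 [51 52 52 52 51 51 51 51 53 52 53 54 56 60 62 64 68 70 71 71 71 71 69 68
 65 62 57 54 54 52 50 50 52 51 53 54 53 53 53 52]
208 [51 52 53 53 52 51 51 55 61 69 74 76 77 78 77 77 78 78 79 78 79 79 79 79
 80 79 79 78 76 73 65 59 54 53 53 52 52 53 53 53]
212 [51 52 52 52 53 54 62 70 76 77 75 71 64 56 50 46 45 45 44 45 44 45 47 46
 46 50 55 61 68 73 76 74 68 59 55 54 52 53 53 52]
216 [51 52 53 52 56 61 70 74 76 76 67 52 44 45 48 47 48 50 49 50 49 49 48 49
 49 48 46 47 48 59 71 75 74 68 62 54 53 52 53 52]
220 [54 56 58 62 68 72 75 76 76 74 64 52 45 47 49 48 51 51 51 52 52 53 51 51
 50 47 48 48 51 61 72 75 77 75 71 67 62 57 55 53]
224 [74 75 76 75 75 76 77 77 76 74 67 55 47 48 51 51 52 50 52 52 51 51 52 51
 51 50 48 47 52 63 72 76 76 75 77 76 76 76 75 73]
col [183 183 183 183 183 183 182 182 183 182 182 182 182 181 182 182 182 181
 181 181 180 176 167 156 144 137 146 159 164 165 165 165 165 164 165 164
 164 164 165 164]
```

```bash
python3 - <<'E'
from tilt import *
m=dict(np.load("w10.npz")); o=get_obs()
k=plane(m,(321.0,134),.098); k2=plane(m,(321.4,118),.098); s=plane(m,(319.9,214),.098); c=plane(m,(319.77,277.4),.114)
a=lambda d:np.degrees(np.arctan2(d[1],d[0]))%360
print("key",k,k2,"screw",s,"bore top",c); print("screw->key ang",a(k-s),np.hypot(*(k-s)[:2]),"bore->screw",a(s-c),np.hypot(*(s-c)[:2]),"bore->key",a(k-c))
# screw height check: side view, key vs screw rows
S=camera_model("side"); print(proj(S,[s,k,[.5165,-.0193,.098]]))
g=cv2.cvtColor(snapshot("side"),cv2.COLOR_RGB2GRAY); print(g[178:206,308:332:1][:, ::2])
E
```

```text
key [ 0.5348 -0.0185  0.098 ] [ 0.5279 -0.0189  0.098 ] screw [ 0.572 -0.016  0.098] bore top [ 0.5968 -0.0142  0.114 ]
screw->key ang 183.73546294774522 0.03735449883909285 bore->screw 184.27938220167937 0.024795744841049724 bore->key 183.95246705960207
[[316.8085 190.1927]
 [330.7203 190.7749]
 [337.5337 191.1491]]
[[ 80  70  88 183 210 210 209 210 210 210 209 210]
 [ 76  69 117 200 210 210 209 210 210 210 210 209]
 [ 73  67 147 210 210 210 210 210 210 210 210 210]
 [ 72  68 155 212 210 210 211 210 210 210 209 209]
 [ 70  66 148 209 210 209 210 210 210 210 210 210]
 [ 69  67 120 191 210 209 210 209 210 210 210 211]
 [ 68  68  95 166 209 210 209 210 210 210 210 210]
 [ 70  69  86 141 207 210 210 211 209 210 210 210]
 [ 72  70  89 129 204 209 209 210 210 210 210 210]
 [ 71  69  91 126 206 211 209 209 210 209 209 210]
 [ 68  73  98 122 194 209 210 210 210 209 210 210]
 [ 70  85 104 106 142 201 210 209 209 208 209 208]
 [ 71  95 105  95 101 187 210 209 210 209 209 206]
 [ 70  97 105  97 101 186 209 209 210 210 209 199]
 [ 71  97 104 107 141 199 209 209 209 209 209 204]
 [ 71  97 104 118 182 205 209 209 209 209 210 208]
 [ 71  97 102 125 201 209 210 209 208 208 209 209]
 [ 74  97 100 141 206 210 210 209 209 209 209 209]
 [ 90 102 106 151 201 205 210 209 208 208 209 208]
 [104 106 116 149 174 184 201 206 209 209 208 208]
 [111 107 127 154 158 163 176 194 208 209 209 209]
 [109 108 127 151 155 160 171 169 195 208 208 208]
 [109 107 109 132 152 155 165 152 170 193 209 209]
 [110 108  99 107 130 134 130 147 158 169 201 210]
 [110 107  99  99 106 107 106 142 149 153 179 205]
 [110 107  98  96  99  96 100 114 116 131 153 185]
 [110 107  92  89  97  97  98  98  99 106 115 148]
 [111 107  90  82  96 110 110  99  96  97  98 112]]
```

Both views agree: bore to screw points at 184.3° and to the key at 184.0°. In the side view the screw is at row 190.5 and the key at 190.9, so the heights match within about 1 mm. The collar is held free with under 1.5 N on the wrist, so I'm handing in.

```bash
python3 -c "
from rig import *
print(job_done())"
```

```text
the job is handed in; nothing more can be done
None
```

The shaft was turned first so its flat faces the guide. The collar is now on it and still held level off the shoulder, with the screw within about 1° and 1 mm of the key; the job is handed in, and no verdict was returned.

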